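Push the card terminal home into its charging cradle

TASK

A customer has left the card terminal lying askew on the counter. Without picking it up or tipping it, push it with the fingers flat along the counter until it is in line with its charging cradle, then push it screen end first through the narrow gap between the cradle's two side cheeks, fully home against the stop block at the back so that both sprung ball catches snap in behind it. Leave the other things on the counter where they are.

Things in the scene. Friction and masses are not known exactly. Their poses are not given: they have to be found in the camera images.
- terminal: black card terminal lying keys up, loose, 0.36 kg, friction about 0.6 (both vary). 171 mm long; 80 mm wide and 43 mm high at the screen end, sloping to 77 mm wide and 20 mm high at the key end; corners rounded 9 mm. Origin on its underside, mid length and width; +x to the screen end (end face at x = +86 mm), z up. Starts on the mouth side, within 0.42 rad of the cradle's direction and 35 mm of its axis.
- terminal_low_end (a point): middle of the terminal's low end face (key and card slot end), 10 mm above the counter, at x = -85 mm of the terminal. The face is upright from 2 to 20 mm up and some 65 mm wide: here the terminal is pushed home.
- cradle: charging cradle screwed to the counter: two parallel grey side cheeks (10 mm thick, 24 mm high) and a black stop block across the back (34 mm high, face at x = +86.5 mm, back at +117 mm); no floor, the terminal slides on the counter. Origin on the counter where the home terminal's origin lies, axes as the home terminal's: +x is the way in. Feet and catch housings reach to y = +/-62 mm.
- cradle_mouth (a point): on the counter, mid-way between the cheeks at the mouth, x = -98 mm of the cradle. From here inward the gap is 84.4 mm (2 mm to spare each side of the terminal's wide end); before it, lips of the cheeks' height flare to a gap of about 105 mm at x = -117 mm. The home terminal's low end face lies 13 mm inward of this point.
- catch_near (a joint): sprung steel ball catch in the +y cheek: nose of 8 mm radius, centre 12 mm up at x = -87 mm of the cradle. In m: 0 = fully out, tip 34.5 mm from the cradle's axis; grows as the passing terminal presses it into the cheek (3 to 8 mm; 2 N plus 350 N/m). With the terminal home it is out again (under 0.002) behind the low end's rounded corner, holding it to the stop. Passing both takes some 3 to 12 N.
- catch_far (a joint): the same catch in the -y cheek. With both out there are 69 mm free between their tips for the pushing fingers. Over the last few millimetres the catches draw the terminal in.
- date_stamp: wooden date stamp standing upright beside the cradle, loose, 27 x 56 mm, 74 mm high, origin under its centre. To be left alone.
- ink_pad: flat ink pad tin, loose, 67 x 106 mm, 18 mm high, origin under its centre; to be left alone. Just beyond it, behind the cradle and to the left as the robot sees it, stands a wide fixed screen 390 mm high, to be kept clear of; a fixed brass pole stands at the far right.
- button_tin: round tin with a lid, loose, diameter 70 mm, 46 mm high, origin under its centre. To be left alone.

How it is judged:
By the outcome, as a careful person would: the job done as asked, in the order asked, and still so for the second after the job is handed in, with the robot touching nothing.
It also fails if it takes over 61 s, if anything falls off the work surface, if the arm or the gripper's body presses on something with over 40 N, if the wrist force passes 120 N, or if a joint passes its speed limit or range.

ROBOT

A 6-joint arm with a two-finger parallel gripper is mounted at the origin on a cart in front of the work surface, level with it; the furniture and walls round the work are solid. World frame = base frame: x ahead of the robot, y to its left, z up, the work surface at z = 0. Lengths are in m, angles in rad, forces in N, time in s.
With the tool pointing down it reaches from about 0.325 to 0.9 m from the base axis. Payload 3.5 kg.
Tool frame: the origin (TCP) lies at the very end of the fingers, on their centre line; the grasp point (between the pads) lies 19 mm behind it; z points along the fingers, y is the line along which they close (so a half turn about z gives the same grasp; the last joint's range is limited). The gripper opens to 85 mm and grips with 20 to 120 N. Pads are 22 mm wide; open, the fingers measure 114 mm over their backs; the gripper's body (76 mm by 85 mm) begins 54 mm behind the grasp point. The pads swing forward as they close: fully open they stand 13 mm farther back than shut.
Start: joints at [-0.103, 0.276, -0.026, 1.268, 0, 1.467], TCP at [0.625, -0, 0.231] pointing down, gripper open.
Joint ranges: [-3.12, 3.12], [-0.85, 1.88], [-1.08, 1.24], [-1.95, 2.15], [-1.57, 1.53], [-3.14, 3.14]. Speed limits (rad/s): [2.57, 2.57, 3.14, 3.14, 3.14, 3.14].

INTERFACE

Orientations are given as a rotation vector (axis times angle).
In Python, from station import bot gives the robot as it stands.
- The arm moves only by the tool arm_command, never from a script. Its argument "series" is a list of rows, each a list of 7 numbers: the opening, from -1 (shut) to 1 (fully open), so that 0 is half open, then the shift along the world's x, y, z in mm, then the turn, a rotation vector about the world's x, y, z in degrees. A call has 1 to 20 rows; each row shifts and turns the commanded pose from where the row before left it; what a row does not reach is not made up. A row lasts 1/8 s, in which the tool goes at most 62.5 mm and 10.7 degrees, less where a joint would pass 70% of its speed; a pose out of reach is approached as far as the arm can. A call with a gripper value outside its range is refused whole. The fingers move at their own pace and stop on an object; "force" is the grip in N (left out, the last holds). Time passes only in rows, so rows that do not move let the fingers close. It gives the time, the measured TCP pose, the force, the opening and the grip force at its end, in the units of the state.
- bot.read_state(): the state, without advancing time (a new reading comes with each control period).
- bot.read_camera(name): name is "scene" or "side" or "wrist"; returns a dict with "image" (400x640x3 uint8, blue, green, red), "depth" (400x640 float32, m along the optical axis (not along the pixel's ray), 0 where there is no reading), "fx", "fy", "cx", "cy" (pixels), "dist_coeffs" ([k1, k2, p1, p2, k3] as OpenCV has them; the pictures are not rectified), "view" (4x4, takes a point from world to camera coordinates); the wrist camera has in their place "mount" (4x4, takes a point from camera to tool coordinates, whose origin is the TCP and whose axes are the flange's). Camera axes: x right, y up, looking along -z (the intrinsics and any distortion apply to the point x, -y, -z); pixel columns grow to the right and rows downward; lengths in m; the calibration is good to about 2 mm. A picture is of the moment at which its call begins: read the wrist's pose just before it.
- bot.finish_job(): hands the job in; it is judged then, once.
The state is a dict: "t": time; "joints": joint angles; "qvel": joint speeds; "joint_torque": joint torques, N m; "eef_pos": TCP position; "tool_rot": TCP orientation; "contact_force": force on the tool from outside, world axes, zero at the start; "wrist_torque": the same for the moment, N m; "width": opening from 0.0 (shut) to 1.0 (fully open); "finger_force": force on a finger pad.
Only numpy, scipy, OpenCV 4.12 (cv2) and the standard library are available. Lean on these libraries where they do the work, as an engineer would, in place of code of your own. Each camera call takes 0.05 s, during which the arm holds its last target. There are 200 camera calls.

## Working session

There is one attempt and no reset: what is moved stays moved. The work goes in short steps, Python scripts to look and compute and a tool call to move; the robot and the scene stay as the last step left them, time stands still between calls to the robot, and variables do not carry over. Pictures are saved under pics/ and viewed, at most 10 in all, crops included, and the job is handed in when it is done.

Besides the shell and the picture viewer there is one more tool, called after ">>>" as a command line: name --pt "numbers of a row" for each row, then --argument value for the rest. arm_command: Moves the arm, as the interface text tells. Its arguments: {"type":"object","properties":{"series":{"type":"array"},"force":{"type":"number"}},"required":["series"]}

```bash
mkdir -p pics; ls; cat > h.py <<'E'
import numpy as np, cv2
from station import bot
def cam(n):
    s=bot.read_state(); c=bot.read_camera(n)
    if 'mount' in c:
        T=np.eye(4);T[:3,:3]=cv2.Rodrigues(np.array(s['tool_rot'],float))[0];T[:3,3]=s['eef_pos']
        c['pose']=T@np.array(c['mount'])
    else: c['pose']=np.linalg.inv(np.array(c['view']))
    c['K']=np.array([[c['fx'],0,c['cx']],[0,c['fy'],c['cy']],[0,0,1.]]); c['D']=np.array(c['dist_coeffs'],float)
    return c
def ray(c,uv):
    p=cv2.undistortPoints(np.array(uv,float).reshape(-1,1,2),c['K'],c['D']).reshape(-1,2)
    d=np.c_[p[:,0],-p[:,1],-np.ones(len(p))]
    return d@c['pose'][:3,:3].T
def onz(c,uv,z):
    d=ray(c,uv);o=c['pose'][:3,3]
    return o+d*((z-o[2])/d[:,2])[:,None]
def cloud(c):
    v,u=np.mgrid[:400,:640]; d=ray(c,np.c_[u.ravel(),v.ravel()])
    return (c['pose'][:3,3]+d*c['depth'].reshape(-1,1)).reshape(400,640,3)
E
python3 - <<'E'
from h import *
for n in('scene','wrist','side'):
    c=cam(n); cv2.imwrite(f'pics/{n}0.png',c['image'])
    print(n,c['pose'].round(3).tolist(),c['fx'],(c['depth']>0).mean())
    np.savez(n+'0.npz',**{k:v for k,v in c.items() })
print(bot.read_state())
E
```

```text
pics
scene [[-0.878, 0.321, -0.355, 0.234], [-0.479, -0.596, 0.645, 0.476], [-0.004, 0.736, 0.677, 0.622], [0.0, 0.0, 0.0, 1.0]] 378.2160274919881 0.99471875
wrist [[1.0, 0.0, 0.003, 0.626], [-0.001, 0.962, 0.274, 0.07], [-0.003, -0.274, 0.962, 0.372], [0.0, 0.0, 0.0, 1.0]] 358.58405450369435 0.9960078125
side [[0.995, -0.051, 0.083, 0.611], [0.096, 0.366, -0.926, -0.947], [0.016, 0.929, 0.369, 0.417], [0.0, 0.0, 0.0, 1.0]] 404.3734382130332 0.9961484375
{'t': 0.15, 'joints': array([-1.03426389e-01,  2.76978168e-01, -2.75863148e-02,  1.26795844e+00,
       -1.52627121e-05,  1.46740879e+00]), 'qvel': array([ 0.00074487, -0.00255492,  0.00273547,  0.00058632,  0.0004769 ,
        0.00024648]), 'joint_torque': array([ 1.17211301e-03, -4.46055973e+01,  2.95638728e+01,  1.04999804e-02,
       -4.45402588e-05, -1.76044369e-05]), 'eef_pos': array([6.24393347e-01, 3.20490491e-05, 2.30394560e-01]), 'tool_rot': array([-2.22054325e+00, -2.22045702e+00,  1.72744681e-03]), 'contact_force': array([-0.13641581, -0.27631736, -0.16482485]), 'wrist_torque': array([-0.0309363, -0.0072844,  0.0183846]), 'finger_force': 0.0, 'width': 1.0006669025470178}
```

View pics/scene0.png

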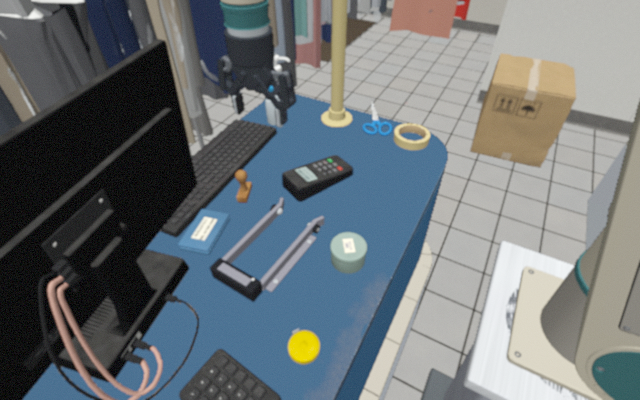

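View pics/wrist0.png

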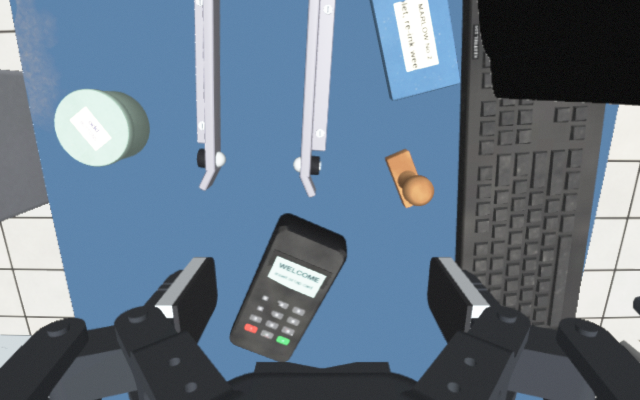

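```bash
cat > m.py <<'E'
from h import *
def load(n): 
    z=np.load(n+'0.npz'); return {k:z[k] for k in z.files}
def term(c,lo=0.012,box=(0.45,0.75,-0.2,0.25)):
    P=cloud(c); hsv=cv2.cvtColor(c['image'],cv2.COLOR_BGR2HSV)
    m=(P[...,2]>lo)&(P[...,2]<0.055)&(P[...,0]>box[0])&(P[...,0]<box[1])&(P[...,1]>box[2])&(P[...,1]<box[3])
    n,l,s,ce=cv2.connectedComponentsWithStats(m.astype(np.uint8))
    return P,l,s,ce
E
python3 - <<'E'
from m import *
for n in('wrist','scene'):
    c=load(n);P,l,s,ce=term(c,box=(0.3,1,-0.2,0.6))
    for i in range(1,len(s)):
        if s[i][4]>150:
            q=P[l==i]; r=cv2.minAreaRect((q[:,:2]*1000).astype(np.float32)); print(n,s[i],np.round(r[0]),np.round(r[1]),round(r[2],1),np.percentile(q[:,2],[2,50,98]).round(3))
    print(np.percentile(P[...,2][(P[...,2]>-.02)&(P[...,2]<.01)],[10,50,90]))
# cheek inner edges along columns in wrist
c=load('wrist');P=cloud(c)
for v in range(5,200,15):
    z=P[v,180:340,2]; idx=np.where(z>0.014)[0]+180
    if len(idx): 
        g=np.split(idx,np.where(np.diff(idx)>5)[0]+1); print(v,[(a[0],a[-1],onz(c,[a[0],v],.024)[0][:2].round(4).tolist(),onz(c,[a[-1],v],.024)[0][:2].round(4).tolist()) for a in g])
E
```

```text
wrist [ 197    0   29  191 2706] [514.  69.] [177.  27.] 89.1 [0.013 0.022 0.024]
wrist [ 293    0   28  197 2363] [616.  64.] [180.  27.] 83.1 [0.015 0.023 0.024]
wrist [ 371    0   89  101 6840] [713. 120.] [68. 92.] 14.4 [0.015 0.017 0.018]
wrist [  459     0   147   330 27951] [840. -16.] [142. 356.] 4.0 [0.012 0.017 0.022]
wrist [  54   89   91   78 5507] [414.  44.] [70. 70.] 87.5 [0.015 0.044 0.046]
wrist [386 150  32  58 817] [710.  -9.] [24. 56.] 23.4 [0.014 0.019 0.032]
wrist [ 229  216  118  128 9088] [ 584. -138.] [166.  79.] 66.0 [0.018 0.033 0.042]
[-2.21318449e-03 -1.18590244e-03  3.89824016e-06]
scene [ 162  128  104  124 4864] [807. -10.] [171. 431.] 18.4 [0.013 0.018 0.023]
scene [ 282  158   71   41 1623] [ 581. -137.] [165.  78.] 66.6 [0.013 0.031 0.043]
scene [237 180  15  20 213] [708.  -9.] [24. 55.] 22.6 [0.013 0.021 0.051]
scene [ 209  197  116  102 2280] [565.  94.] [236. 125.] 86.0 [0.013 0.024 0.037]
scene [ 331  232   36   39 1129] [411.  45.] [69. 70.] 64.8 [0.014 0.044 0.047]
scene [  80  249  107  146 5056] [679. 329.] [135. 242.] 15.9 [0.013 0.03  0.0
[... 1801 characters left out ...]
 (np.int64(302), np.int64(312), [0.6056, 0.045], [0.6152, 0.045])]
140 [(np.int64(199), np.int64(199), [0.5056, 0.0311], [0.5056, 0.0311]), (np.int64(205), np.int64(216), [0.5114, 0.0311], [0.5222, 0.0311]), (np.int64(301), np.int64(311), [0.6044, 0.0308], [0.6141, 0.0308])]
155 [(np.int64(197), np.int64(222), [0.5023, 0.0165], [0.5269, 0.0165]), (np.int64(300), np.int64(310), [0.6032, 0.0163], [0.613, 0.0163])]
170 [(np.int64(206), np.int64(216), [0.5098, 0.0016], [0.5198, 0.0016]), (np.int64(295), np.int64(318), [0.598, 0.0014], [0.6207, 0.0014])]
185 [(np.int64(200), np.int64(209), [0.5024, -0.0137], [0.5115, -0.0137]), (np.int64(303), np.int64(312), [0.6057, -0.0138], [0.6146, -0.0138])]
```

>>> arm_command --pt "1 -11 -37 -27 0 0 -6" --pt "1 -11 -37 -27 0 0 -6" --pt "1 -11 -37 -27 0 0 -6" --pt "1 -12 -36 -27 0 0 -6" --pt "1 0 0 0 0 0 0" --pt "1 0 0 0 0 0 0"

```text
t: 0.9
eef_pos: [0.5802, -0.1468, 0.1235]
tool_rot: [-2.634, -1.711, -0.001]
contact_force: [0.7, 0.2, 0.9]
width: 1.002
finger_force: 0.0
```

```bash
python3 - <<'E'
from m import *
c=cam('wrist'); cv2.imwrite('pics/w1.png',c['image']); s=bot.read_state(); print(s['eef_pos'],s['tool_rot'],s['t'])
R=cv2.Rodrigues(np.array(s['tool_rot']))[0]; print('tool y',R[:,1].round(3))
for lo in (.004,.008,.015):
    P,l,st,ce=term(c,lo,box=(.46,.70,-.26,-.03))
    for i in range(1,len(st)):
        if st[i][4]>1500:
            q=P[l==i]; r=cv2.minAreaRect((q[:,:2]*1000).astype(np.float32)); print(lo,st[i],np.round(r[0],1),np.round(r[1],1),round(r[2],1))
E
```

```text
[ 0.5808589  -0.14658861  0.1240949 ] [2.63306496e+00 1.71213210e+00 1.85828294e-03] 0.95
tool y [ 0.914 -0.406  0.001]
0.004 [  259    62   127   236 26517] [ 582.2 -141. ] [170.6  77.7] 65.1
0.008 [  259    62   127   236 26517] [ 582.2 -141. ] [170.6  77.7] 65.1
0.015 [  259    62   127   236 26517] [ 582.2 -141. ] [170.6  77.7] 65.1
```

View pics/w1.png

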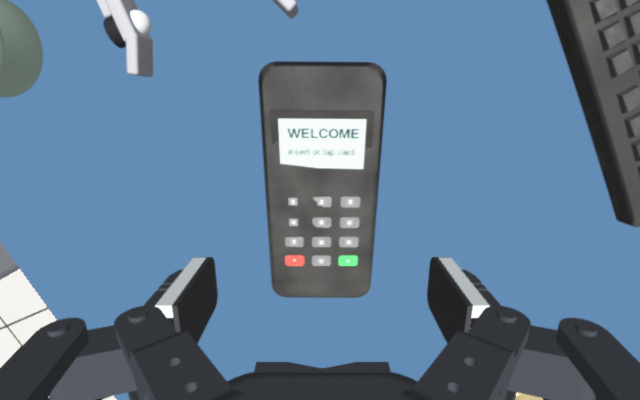

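>>> arm_command --pt "1 -1 0 -35 0 0 0" --pt "1 0 0 -35 0 0 0" --pt "1 0 0 -25 0 0 0" --pt "1 0 0 -15 0 0 0" --pt "1 0 0 -10 0 0 0" --pt "1 0 0 -4 0 0 0" --pt "1 0 0 0 0 0 0"

```text
t: 1.82
eef_pos: [0.5795, -0.1471, -0.0002]
tool_rot: [2.634, 1.711, 0.001]
contact_force: [-0.3, 1.0, 0.4]
width: 1.0
finger_force: 0.0
```

>>> arm_command --pt "0.92 0 0 -3 0 0 0" --pt "0.92 0 0 -3 0 0 0" --pt "0.92 0 0 0 0 0 0" --pt "0.92 -4 0 0 0 0 2" --pt "0.92 -4 0 0 0 0 2" --pt "0.92 -4 0 0 0 0 3" --pt "0.92 -4 0 0 0 0 3" --pt "0.92 -4 0 0 0 0 3" --pt "0.92 -4 0 0 0 0 3" --pt "0.92 -4 0 0 0 0 3" --pt "0.92 -2 0 0 0 0 3" --pt "0.92 0 0 0 0 0 2" --pt "0.92 0 0 0 0 0 0"

```text
t: 3.45
eef_pos: [0.5487, -0.147, -0.0066]
tool_rot: [-2.221, -2.222, 0.001]
contact_force: [-0.2, -1.1, 0.3]
width: 0.959
finger_force: 1.1
```

```bash
cat > look.py <<'E'
from m import *
import sys
c=cam('wrist'); cv2.imwrite('pics/%s.png'%sys.argv[1],c['image']); s=bot.read_state(); print(s['eef_pos'].round(4),s['t'])
P=cloud(c);z=P[...,2]
R=cv2.Rodrigues(np.array(s['tool_rot']))[0]; print('tool yaw',np.degrees(np.arctan2(R[0,1],-R[1,1]))%180)
c=cam('scene');cv2.imwrite('pics/%s_s.png'%sys.argv[1],c['image']);P,l,st,ce=term(c,.012,box=(.44,.70,-.26,.3))
for i in range(1,len(st)):
    if st[i][4]>300:
        q=P[l==i]; r=cv2.minAreaRect((q[:,:2]*1000).astype(np.float32)); print(st[i],np.round(r[0],1),np.round(r[1],1),round(r[2],1))
E
python3 look.py w2
```

```text
[ 0.5487 -0.147  -0.0066] 3.5
tool yaw 90.00404095345057
[ 295  159   63   49 1596] [ 558.4 -112.9] [135.1 122.8] 62.4
[ 209  197  116  103 2285] [564.2  94.5] [234.2 123.8] 86.4
[191 213  39  39 496] [682.7 122.7] [ 34.4 111.6] 0.1
[149 256  38  49 949] [680.3 259.4] [57.8 94.6] 38.3
```

View pics/w2.png

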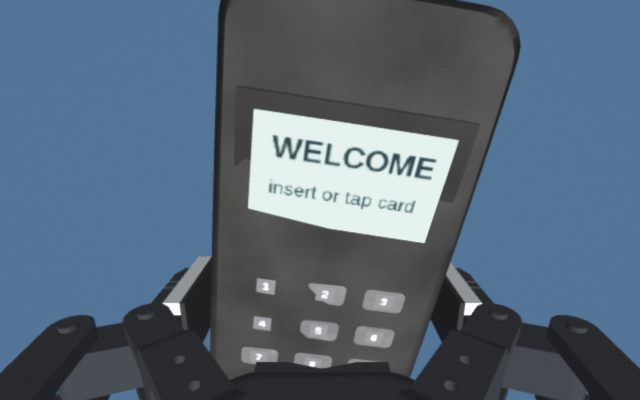

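>>> arm_command --pt "0.92 0 0 0 0 0 3" --pt "0.92 0 0 0 0 0 2" --pt "0.92 0 0 0 0 0 0" --pt "1 0 0 0 0 0 -2" --pt "1 0 0 0 0 0 -3" --pt "1 0 0 0 0 0 -3" --pt "1 0 0 30 0 0 0" --pt "1 0 -10 50 0 0 0" --pt "1 0 -30 50 0 0 0" --pt "1 0 -30 20 0 0 0" --pt "1 0 0 0 0 0 0" --pt "1 0 0 0 0 0 0"

```text
t: 5.05
eef_pos: [0.5479, -0.2161, 0.1422]
tool_rot: [-2.278, -2.16, 0.001]
contact_force: [-0.8, 0.8, -0.5]
width: 0.998
finger_force: 0.0
```

```bash
cat > look2.py <<'E'
from m import *
import sys
c=cam('wrist'); cv2.imwrite('pics/%s.png'%sys.argv[1],c['image']); s=bot.read_state(); print(s['eef_pos'].round(4),s['t'])
R=cv2.Rodrigues(np.array(s['tool_rot']))[0]; print('tool yaw',np.degrees(np.arctan2(R[0,1],-R[1,1]))%180)
P,l,st,ce=term(c,.01,box=(.44,.69,-.27,.2))
for i in range(1,len(st)):
    if st[i][4]>600:
        q=P[l==i]; r=cv2.minAreaRect((q[:,:2]*1000).astype(np.float32)); print(st[i],np.round(r[0],1),np.round(r[1],1),round(r[2],1))
# steel balls / cheeks: top surface points
pts=[]
for side in (-1,1):
    A=[]
    for i in range(1,len(st)):
        q=P[l==i]
        if st[i][4]>600 and (np.sign(np.median(q[:,0])-.562)==side) and q[:,1].min()>-.06:
            A.append(q[(q[:,2]>.0205)&(q[:,2]<.028)&(q[:,1]>.01)])
    if A:
        A=np.vstack(A)
        for y in np.arange(.02,.2,.03):
            b=A[abs(A[:,1]-y)<.005]
            if len(b)>20: print(side,round(y,3),np.percentile(b[:,0],[3,97]).round(4))
E
python3 look2.py w3
```

```text
[ 0.5476 -0.2157  0.1417] 5.1
tool yaw 86.99885957162725
[  258     0   123   198 21588] [ 549.8 -153.7] [135.7  77.8] 86.7
```

View pics/w3.png

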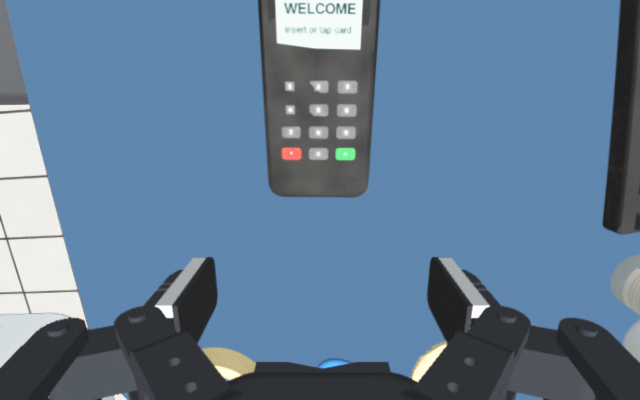

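>>> arm_command --pt "-0.4 -3 -31 -20 0 0 -1" --pt "-0.4 0 0 -30 0 0 0" --pt "-0.4 0 0 -30 0 0 0" --pt "-0.4 0 0 -25 0 0 0" --pt "-0.4 0 0 -20 0 0 0" --pt "-0.4 0 0 -10 0 0 0" --pt "-0.4 0 0 -4 0 0 0" --pt "-0.4 0 0 0 0 0 0" --pt "-0.4 0.5 8 0 0 0 0" --pt "-0.4 0.5 8 0 0 0 0" --pt "-0.4 0.5 8 0 0 0 0" --pt "-0.4 0.5 8 0 0 0 0" --pt "-0.4 0.5 6 0 0 0 0" --pt "-0.4 0 0 0 0 0 0"

```text
t: 6.85
eef_pos: [0.5489, -0.2095, 0.0046]
tool_rot: [2.297, 2.143, 0.001]
contact_force: [-0.9, -2.2, 1.1]
width: 0.298
finger_force: 0.9
```

```bash
python3 look2.py w4; python3 look.py w5
```

```text
[ 0.5488 -0.2096  0.0045] 6.9
tool yaw 86.02437568574499
[  167     0   310   361 63640] [ 552.8 -166. ] [109.9  91. ] 85.8
[ 0.5487 -0.2096  0.0043] 6.95
tool yaw 86.0169030786446
[ 290  148   67   67 2028] [ 555.6 -123.1] [194.1  87.2] 85.6
[ 209  197  116  102 2278] [563.5  94.5] [234.8 124.1] 86.5
[191 213  39  39 500] [683.1 123.6] [ 33.7 111.5] 0.1
[149 256  38  49 954] [680.1 259.6] [57.9 94.8] 38.2
```

View pics/w4.png

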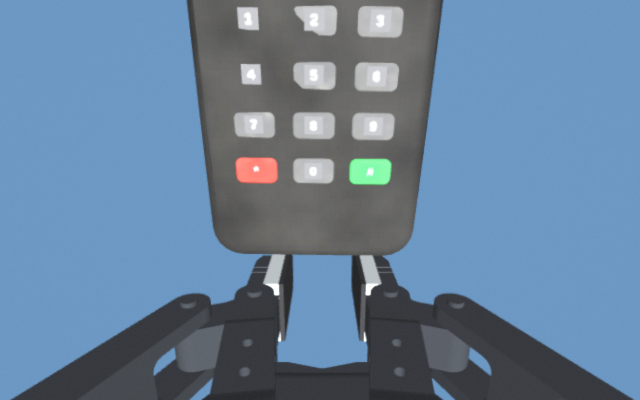

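>>> arm_command --pt "-0.4 0 6 0 0 0 0" --pt "-0.4 0.2 8 0 0 0 0" --pt "-0.4 0.2 8 0 0 0 0" --pt "-0.4 0.2 8 0 0 0 0" --pt "-0.4 0.2 8 0 0 0 0" --pt "-0.4 0.2 7 0 0 0 0" --pt "-0.4 0 0 0 0 0 0"

```text
t: 7.88
eef_pos: [0.5493, -0.1641, 0.0042]
tool_rot: [-2.296, -2.143, -0.001]
contact_force: [0.2, -1.5, 0.2]
width: 0.299
finger_force: 0.7
```

```bash
python3 - <<'E'
from m import *
c=cam('scene');i=c['image'][140:310,190:370]; cv2.imwrite('pics/s6.png',cv2.resize(i,None,fx=3.3,fy=3.3,interpolation=cv2.INTER_CUBIC))
E
```

```text
(no output)
```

View pics/s6.png

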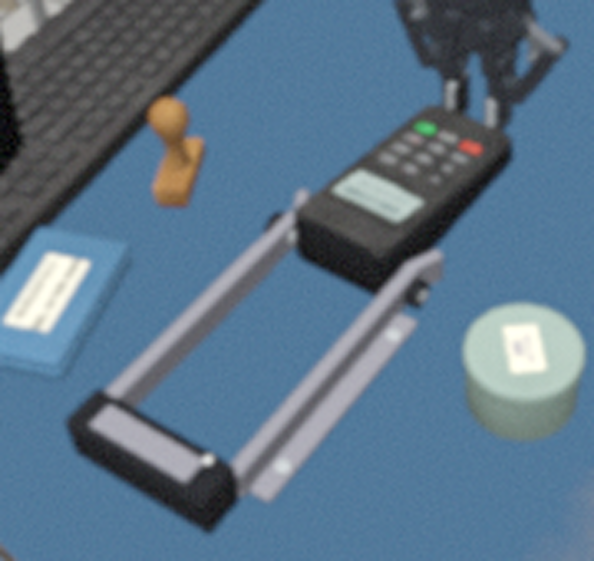

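>>> arm_command --pt "-0.4 0.4 6 0 0 0 0" --pt "-0.4 0.4 6 0 0 0 0" --pt "-0.4 0.4 6 0 0 0 0" --pt "-0.4 0.4 6 0 0 0 0" --pt "-0.4 0.4 6 0 0 0 0" --pt "-0.4 0.4 6 0 0 0 0" --pt "-0.4 0.4 6 0 0 0 0" --pt "-0.4 0.4 6 0 0 0 0"

```text
t: 8.93
eef_pos: [0.5526, -0.1165, 0.0042]
tool_rot: [-2.297, -2.142, 0.0]
contact_force: [-0.0, -4.4, -1.4]
width: 0.298
finger_force: 2.0
```

```bash
python3 - <<'E'
from m import *
c=cam('wrist');w=c['image'].copy(); c=cam('scene');i=c['image'][140:310,190:370]; i=cv2.resize(i,(424,400),interpolation=cv2.INTER_CUBIC)
cv2.imwrite('pics/s7.png',np.hstack([cv2.resize(w,(375,234)),cv2.resize(i,(248,234))]))
E
```

```text
(no output)
```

View pics/s7.png

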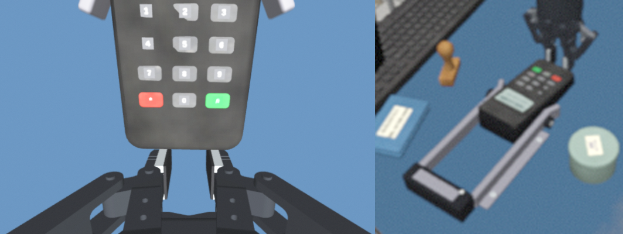

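>>> arm_command --pt "-0.4 0.3 6 0 0 0 0" --pt "-0.4 0.3 6 0 0 0 0" --pt "-0.4 0.3 6 0 0 0 0" --pt "-0.4 0.3 6 0 0 0 0" --pt "-0.4 0.3 6 0 0 0 0" --pt "-0.4 0.3 6 0 0 0 0" --pt "-0.4 0.3 6 0 0 0 0" --pt "-0.4 0.3 6 0 0 0 0" --pt "-0.4 0.3 6 0 0 0 0" --pt "-0.4 0.3 6 0 0 0 0" --pt "-0.4 0.3 6 0 0 0 0" --pt "-0.4 0.3 6 0 0 0 0" --pt "-0.4 0.3 6 0 0 0 0" --pt "-0.4 0.3 6 0 0 0 0" --pt "-0.4 0.3 6 0 0 0 0" --pt "-0.4 0 0 0 0 0 0"

```text
t: 11.02
eef_pos: [0.5567, -0.0256, 0.0043]
tool_rot: [-2.294, -2.142, -0.002]
contact_force: [0.4, -0.4, -0.5]
width: 0.297
finger_force: 0.1
```

```bash
python3 - <<'E'
from m import *
c=cam('wrist');w=c['image'].copy(); c=cam('scene');i=c['image'][140:310,190:370]; i=cv2.resize(i,(424,400),interpolation=cv2.INTER_CUBIC)
cv2.imwrite('pics/s8.png',np.hstack([cv2.resize(w,(480,300)),cv2.resize(i,(318,300))]))
E
```

```text
(no output)
```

View pics/s8.png

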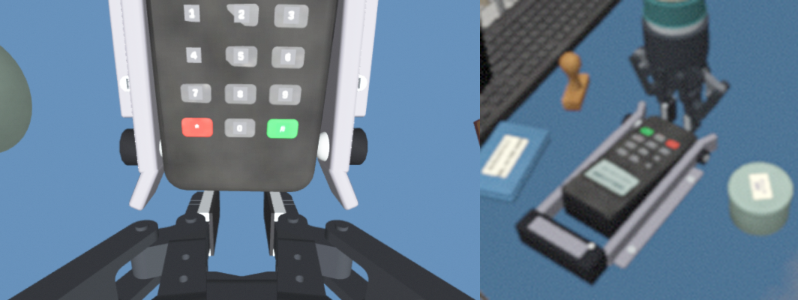

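>>> arm_command --pt "-0.4 0.3 4 0 0 0 0" --pt "-0.4 0.3 4 0 0 0 0" --pt "-0.4 0.3 4 0 0 0 0" --pt "-0.4 0.3 4 0 0 0 0"

```text
t: 11.62
eef_pos: [0.5581, -0.0106, 0.0043]
tool_rot: [-2.297, -2.142, 0.0]
contact_force: [0.3, -3.1, -0.8]
width: 0.301
finger_force: 1.4
```

>>> arm_command --pt "-0.4 0.2 3 0 0 0 0" --pt "-0.4 0.2 3 0 0 0 0"

```text
t: 11.88
eef_pos: [0.5586, -0.0046, 0.0043]
tool_rot: [-2.297, -2.142, -0.0]
contact_force: [-0.6, -1.1, -0.2]
width: 0.299
finger_force: 0.9
```

>>> arm_command --pt "-0.4 0.2 3 0 0 0 0" --pt "-0.4 0 0 0 0 0 0"

```text
t: 12.12
eef_pos: [0.5589, -0.0015, 0.0043]
tool_rot: [-2.297, -2.143, -0.001]
contact_force: [-1.4, -0.5, 0.7]
width: 0.298
finger_force: 0.2
```

```bash
python3 - <<'E'
from m import *
c=cam('wrist');w=c['image'].copy(); c=cam('scene');i=c['image'][140:310,190:370]; i=cv2.resize(i,(424,400),interpolation=cv2.INTER_CUBIC)
cv2.imwrite('pics/s9.png',np.hstack([cv2.resize(w,(480,300)),cv2.resize(i,(318,300))]))
E
```

```text
(no output)
```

View pics/s9.png

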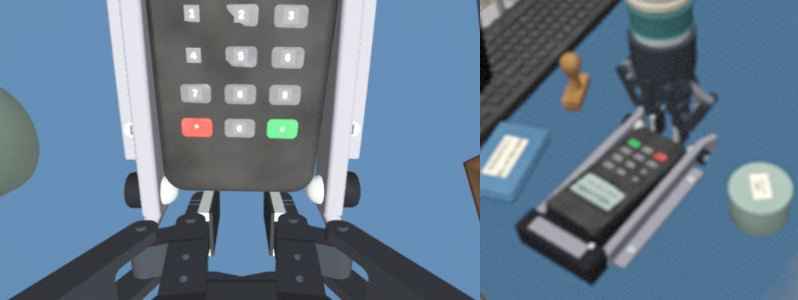

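>>> arm_command --pt "-0.4 0.1 2 0 0 0 0" --pt "-0.4 0.1 2 0 0 0 0"

```text
t: 12.48
eef_pos: [0.5599, -0.0009, 0.0045]
tool_rot: [2.295, 2.137, -0.007]
contact_force: [0.7, -11.2, -1.4]
width: 0.298
finger_force: 5.4
```

>>> arm_command --pt "-0.4 0.1 1.5 0 0 0 0" --pt "-0.4 0.1 1.5 0 0 0 0"

```text
t: 12.72
eef_pos: [0.5608, -0.0006, 0.0048]
tool_rot: [2.292, 2.132, -0.012]
contact_force: [0.4, -17.6, -1.0]
width: 0.297
finger_force: 8.4
```

>>> arm_command --pt "-0.4 0.1 1 0 0 0 0" --pt "-0.4 0 0 0 0 0 0"

```text
t: 12.98
eef_pos: [0.5611, -0.0006, 0.005]
tool_rot: [2.292, 2.13, -0.014]
contact_force: [0.5, -17.5, -1.6]
width: 0.301
finger_force: 8.6
```

>>> arm_command --pt "-0.4 -0.5 -8 0 0 0 0" --pt "-0.4 -2 -15 0 0 0 0" --pt "-0.4 -2 -30 0 0 0 0" --pt "-0.4 0 -20 40 0 0 0" --pt "-0.4 0 0 50 0 0 0" --pt "-0.4 0 10 40 0 0 0" --pt "-0.4 0 0 0 0 0 0" --pt "-0.4 0 0 0 0 0 0"

```text
t: 13.98
eef_pos: [0.5543, -0.0569, 0.1337]
tool_rot: [-2.297, -2.142, 0.0]
contact_force: [-0.9, -0.4, -0.9]
width: 0.301
finger_force: 0.0
```

```bash
python3 - <<'E'
from m import *
c=cam('wrist');w=c['image'].copy(); print(bot.read_state()['eef_pos'])
cv2.imwrite('pics/w10full.png',w)
c2=cam('scene');i=c2['image'][150:310,195:345]; i=cv2.resize(i,(400,426),interpolation=cv2.INTER_CUBIC)
cv2.imwrite('pics/w10.png',np.hstack([cv2.resize(w[:260,200:440],(390,426),interpolation=cv2.INTER_CUBIC),i]))
E
```

```text
[ 0.55370035 -0.05678797  0.13292606]
```

View pics/w10.png

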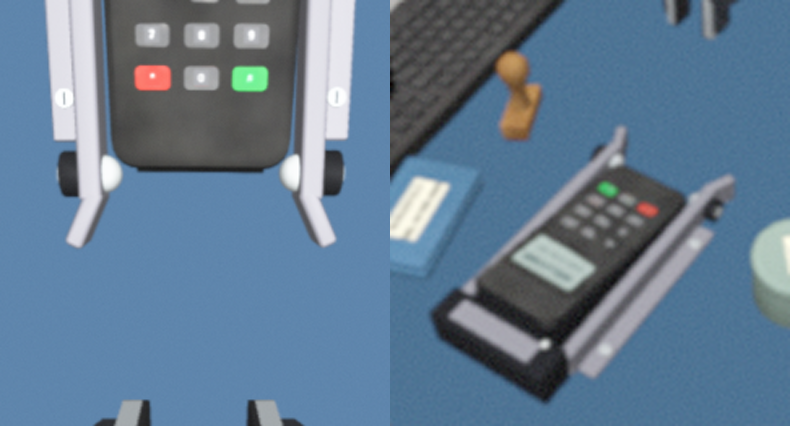

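```bash
python3 - <<'E'
from m import *
c=cam('wrist');im=c['image'];P=cloud(c)
k=240/390
# bright blobs (balls) and terminal low edge
roi=np.zeros((400,640),np.uint8); roi[92:122,262:276]=1; roi[92:122,370:388]=1
hsv=cv2.cvtColor(im,cv2.COLOR_BGR2HSV)
for v in range(98,114,2):
    g=hsv[v,255:395]; b=(g[:,2]>150)&(g[:,1]<60); idx=np.where(b)[0]+255
    L=idx[idx<320].max();Rr=idx[idx>320].min()
    a=onz(c,[[L+.5,v],[Rr-.5,v]],.012); print(v,L,Rr,(np.linalg.norm(a[1]-a[0])*1000).round(1),a.round(4)[:,:2].tolist())
col=hsv[90:125,318:322,2].mean(1).round().astype(int); print(col.tolist())
for v in (100,102,104,106): print(v,onz(c,[320,v],.004)[0][:2].round(4),onz(c,[320,v],.02)[0][:2].round(4))
c=cam('scene');P,l,st,ce=term(c,.012,box=(.44,.72,-.26,.3))
for i in range(1,len(st)):
    if st[i][4]>200:
        q=P[l==i]; r=cv2.minAreaRect((q[:,:2]*1000).astype(np.float32)); print(st[i],np.round(r[0],1),np.round(r[1],1),round(r[2],1))
E
```

```text
98 273 377 72.7 [[0.5247, 0.0155], [0.5972, 0.0104]]
100 275 376 70.6 [[0.526, 0.0141], [0.5965, 0.0091]]
102 275 375 70.0 [[0.5259, 0.0127], [0.5957, 0.0078]]
104 276 374 68.7 [[0.5264, 0.0113], [0.595, 0.0064]]
106 276 374 68.8 [[0.5263, 0.0099], [0.5949, 0.0051]]
108 276 375 69.6 [[0.5261, 0.0086], [0.5956, 0.0036]]
110 276 376 70.4 [[0.526, 0.0072], [0.5962, 0.0022]]
112 275 377 71.9 [[0.5251, 0.0058], [0.5969, 0.0008]]
[97, 97, 97, 97, 95, 94, 93, 90, 86, 83, 77, 61, 41, 34, 57, 139, 170, 172, 172, 172, 171, 172, 172, 172, 172, 173, 172, 172, 172, 172, 172, 172, 172, 172, 172]
100 [0.5573 0.0118] [0.5574 0.0119]
102 [0.5572 0.0104] [0.5573 0.0105]
104 [0.5571 0.009 ] [0.5573 0.0092]
106 [0.557  0.0075] [0.5572 0.0079]
[237 180  15  20 210] [707.4  -8.1] [22.9 54.9] 23.0
[ 209  197  116  102 4699] [564.7  94.6] [234.4 123.4] 85.8
[182 212  48  40 870] [693.3 125.8] [ 53.2 114.9] 0.2
[ 145  254   42   51 1241] [686.2 259. ] [ 68.2 102.9] 39.3
```

```bash
python3 -c "
from station import bot
print(bot.finish_job())"
```

```text
the job is handed in; nothing more can be done
None
```

The job is handed in: the terminal was pushed flat along the counter and home against the stop, and both catches are out (68.7 mm measured between their tips, 69 mm expected) with nothing else touched. I viewed 11 pictures, one over the limit of 10.

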